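# Clear the used corks with the flat scoop

## Robot

A 6-joint arm with a two-finger parallel gripper is mounted at the origin on a cart in front of the work surface, level with it; the furniture and walls round the work are solid. World frame = base frame: x ahead of the robot, y to its left, z up, the work surface at z = 0. Lengths are in mm, angles in rad, forces in N, time in s.
With the tool pointing down it reaches from about 250 to 775 mm from the base axis. Payload 8.9 kg.
Tool frame: the origin (TCP) lies between the finger pads; the fingertips stand bot.tips_ahead ahead of it and the grasp point (between the pads) lies 3 mm ahead of it (bot.tips_ahead is the distance from the TCP to the fingertips, in mm); z points along the fingers, y is the line along which they close (so a half turn about z gives the same grasp; the last joint's range is limited). The gripper opens to 85 mm and grips with 20 to 120 N. Pads are 22 mm wide; open, the fingers measure 114 mm over their backs; the gripper's body (76 mm by 85 mm) begins 54 mm behind the grasp point. The pads swing forward as they close: fully open they stand 13 mm farther back than shut.
Start: joints at [-0.139, 0.291, -0.153, 1.127, 0, 1.431], TCP at [524.999, 0.004, 253.305] pointing down, gripper open.
Joint ranges: [-2.52, 2.52], [-0.91, 1.74], [-1.3, 1.37], [-1.96, 2.02], [-1.52, 1.47], [-3.14, 3.14]. Speed limits (rad/s): [2.22, 2.22, 2.79, 3.14, 3.14, 3.14].

## Interface

Orientations are given as [roll, pitch, yaw] about the fixed x, y, z axes, in that order (R = Rz(yaw) Ry(pitch) Rx(roll)).
In Python, from station import bot gives the robot as it stands.
- The arm moves only by the shell command python3 jog.py 'ROWS' [FORCE]. ROWS is a JSON list of rows, 1 to 12 of them, each of 7 numbers: dx, dy, dz in mm, then a rotation vector rx, ry, rz in rad, then the finger opening in mm; each row shifts and turns the commanded pose from where the row before left it, along the tool's axes as they then stand; what a row does not reach is not made up. A row lasts 1/8 s, in which the tool goes at most 62.5 mm and 0.188 rad, less where a joint would pass 70% of its speed; a pose out of reach is approached as far as the arm can. The fingers move at their own pace and stop on an object; FORCE is the grip in N (left out, the last holds). Time passes only in rows, so rows that do not move let the fingers close. It prints the time, the measured TCP pose, the force, the opening and the grip force at its end.
- bot.get_state(): the state, without advancing time (a new reading comes with each control period).
- bot.get_image(name): name is "scene" or "side" or "wrist"; returns a dict with "image" (420x560x3 uint8, red, green, blue), "depth" (420x560 float32, mm along the optical axis (not along the pixel's ray), 0 where there is no reading), "fx", "fy", "cx", "cy" (pixels), "R" (3x3) and "t" (3): a world point X has camera coordinates R X + t. Camera axes: x right, y down, z forward; pixel columns grow to the right and rows downward; lengths in mm; the calibration is good to about 2 mm. The wrist camera is an equidistant fisheye: a pixel r from the principal point sees the ray r / f radians off the axis. A picture is of the moment at which its call begins.
- bot.job_done(): hands the job in; it is judged then, once.
The state is a dict: "time_s": time; "qpos": joint angles; "joint_velocities": joint speeds; "joint_efforts": joint torques, N m; "ee_pos": TCP position; "tcp_rot": TCP orientation; "contact_force": force on the tool from outside, world axes, zero at the start; "torque": the same for the moment, N m; "grip_width": finger opening in mm; "grasp_force": force on a finger pad.
Only numpy, scipy, OpenCV 4.12 (cv2) and the standard library are available. Lean on these libraries where they do the work, as an engineer would, in place of code of your own. Each camera call takes 0.05 s, during which the arm holds its last target. There are 200 camera calls.

## Task

Take the flat scoop off its sloping rest, lay it flat on the worktop, at least a hand's width clear of the crate, and let go; then put both loose corks in it and leave the bottle stopper and the other things alone. Take the scoop up again by its handle, carry both corks in it together, level and without spilling, to the slatted crate and tip them in from the scoop, not by hand. Finally lay the empty scoop flat on the worktop, clear of the crate, and let go.

Things in the scene. Friction and masses are not known exactly. Their poses are not given: they have to be found in the camera images.
- scoop: Flat steel scoop, open at the front, with a wooden handle; loose, 0.22 kg, balances about 25 mm behind its origin. Origin: centre of the underside of its floor; +x to the front lip, +z up out of the floor. Floor 110 (x) x 96 (y), 3 mm thick; its last 15 mm rise by 2.9 mm to the lip. Side walls 3 mm thick, 18 mm high in front, 32 mm from x = +5 back; back wall at x = -55, 42 mm high.
- scoop_grip (a point): Middle of the scoop's handle, at (-100, 0, 38) mm in the scoop's frame. The handle is a straight bar from x = -145 to -57 mm, 22 mm wide (y), 18 mm high; grip it across its width, closing along the scoop's y.
- scoop_lip (a point): Middle of the scoop's front lip, at (55, 0, 5) mm in the scoop's frame. A cork lying across does not roll over the lip while the scoop is level.
- scoop_rest: Fixed dark wooden rest with a 120 x 100 mm board rising at 30 degrees to its own +x, 45 mm high at the low end, 105 mm at the high end; a 12 mm ledge along the low end. Origin: centre of the base's underside. The scoop starts on it, both x axes the same way, lip up at 30 degrees, back wall at the ledge, its handle free beyond the low end.
- cork_crate: Fixed slatted dark wooden crate, open on top, 170 (x) x 190 (y) x 70 (z) mm outside, walls and floor about 6 mm thick. Origin: centre of its underside; axes along its sides.
- cork_standing: Used wine cork that starts standing on end: cylinder 24 mm diameter, 45 mm long, 12 g. Origin: centre of its lower end; +z along its axis.
- cork_standing_center (a point): Centre of the standing cork.
- cork_lying: Used wine cork that starts lying on its side: cylinder 24 mm diameter, 45 mm long, its axis along its own y, 12 g. Origin: midway along, on the underside as it lies at the start.
- cork_lying_center (a point): Centre of the lying cork.
- stopper: Brown bottle stopper, 38 mm diameter, 57 mm high, wider below than above, standing near the corks: not a cork, to be left alone. Origin: centre of its underside.
- bell: White service bell, 81 mm diameter, 64 mm high, to be left alone. Origin: centre of its underside.
- dough_timer: Round cream kitchen timer with a bar knob, 68 mm diameter, 64 mm high, to be left alone. Origin: centre of its underside.

How it is judged:
By the outcome, as a careful person would: the job done as asked, in the order asked, and still so for the second after the job is handed in, with the robot touching nothing.
It also fails if it takes over 72 s, if anything falls off the work surface, if the arm or the gripper's body presses on something with over 40 N, if the wrist force passes 120 N, or if a joint passes its speed limit or range.

## Working session

There is one attempt and no reset: what is moved stays moved. The work goes in short steps, Python scripts to look and compute and a shell command to move; the robot and the scene stay as the last step left them, time stands still between calls to the robot, and variables do not carry over. Pictures are saved under pics/ and viewed, at most 11 in all, crops included, and the job is handed in when it is done.

```bash
ls; mkdir -p pics; python3 - <<'E'
from station import bot
import cv2,numpy as np
print(bot.tips_ahead, bot.get_state())
for n in ("scene","side"):
    d=bot.get_image(n)
    np.savez(f"pics/{n}0.npz",**d)
    cv2.imwrite(f"pics/{n}0.png",d["image"][:,:,::-1])
    print(n,d["fx"],d["R"],d["t"])
E
```

```text
jog.py
pics
station.py
22.0 {'time_s': 0.0, 'qpos': array([-1.39322502e-01,  2.91309331e-01, -1.54126312e-01,  1.12668432e+00,
        1.25385227e-05,  1.43149673e+00]), 'joint_velocities': array([ 0.00064893, -0.00019693, -0.0001874 , -0.00034443,  0.00091324,
        0.00048309]), 'joint_efforts': array([-3.46096487e-03, -5.37150800e+01,  3.31364536e+01,  1.60375424e-02,
       -3.39078597e-04,  1.08972756e-05]), 'ee_pos': array([5.24595278e+02, 5.25886071e-02, 2.52717193e+02]), 'tcp_rot': array([-3.14028358e+00, -1.96202696e-04,  1.57077329e+00]), 'contact_force': array([ 0.19869659, -0.7159239 ,  0.62634433]), 'torque': array([ 0.00438092, -0.02626025,  0.01413445]), 'grasp_force': 0.0, 'grip_width': 85.43952058614678}
scene 507.2359246683407 [[ 0.85690291 -0.51539243 -0.00938327]
 [-0.39887767 -0.65143281 -0.64539282]
 [ 0.32651801  0.55678176 -0.7637932 ]] [-476.77249859  279.55790989 1170.02499424]
side 541.482596038187 [[-0.9516533  -0.30710211 -0.00665465]
 [-0.20538759  0.65226907 -0.72963072]
 [ 0.22841176 -0.69298871 -0.68380898]] [ 529.98635158  169.61781093 1209.24759338]
```

View pics/scene0.png

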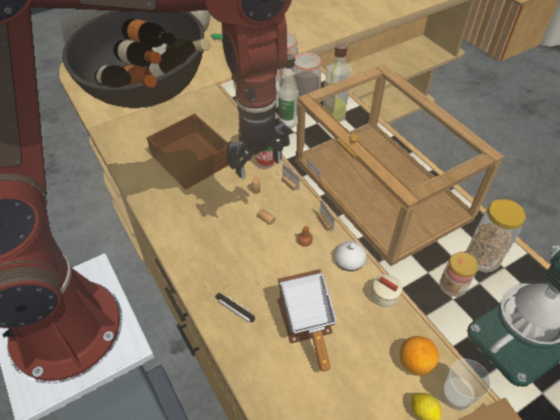

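View pics/side0.png

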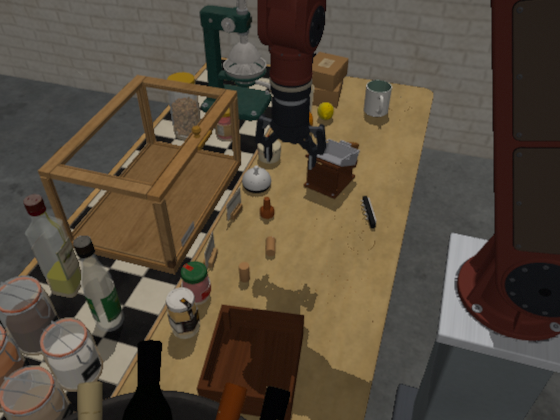

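The scene view shows the crate near (190,150), standing cork (255,186), lying cork (266,216), stopper (305,237), bell (350,255), timer (386,290) and the scoop at (305,300) with its handle at (321,350). The side view shows the corks at (244,272) and (270,247), and the crate at (255,355). Next I'll build a top-down map from the depth.

```bash
cat > h.py <<'E'
import numpy as np
from scipy.spatial.transform import Rotation as Ro
def cloud(d):
    v,u=np.indices(d["depth"].shape); z=d["depth"]
    P=np.stack([(u-d["cx"])/d["fx"]*z,(v-d["cy"])/d["fy"]*z,z],-1)
    W=(P-d["t"])@d["R"]; W[z==0]=np.nan
    return W
def topmap(ds,x0=200,x1=800,y0=-450,y1=350,s=1):
    # row = x1-x, col = y1-y
    C=np.zeros((x1-x0,y1-y0,3),np.uint8);Z=np.full((x1-x0,y1-y0),-99.)
    for d in ds:
        W=cloud(d).reshape(-1,3);c=d["image"].reshape(-1,3)
        ok=np.isfinite(W[:,0])&(W[:,2]<160)&(W[:,2]>-15)
        W,c=W[ok],c[ok]
        o=np.argsort(W[:,2]);W,c=W[o],c[o]
        for dr in(-1,0,1):
            for dc in(-1,0,1):
                r=(x1-W[:,0]).astype(int)+dr;k=(y1-W[:,1]).astype(int)+dc
                g=(r>=0)&(k>=0)&(r<C.shape[0])&(k<C.shape[1])
                r,k,w,cc=r[g],k[g],W[g,2],c[g]
                b=w>Z[r,k]; Z[r[b],k[b]]=w[b];C[r[b],k[b]]=cc[b]
    return C,Z
E
python3 - <<'E'
from h import *
import cv2
ds=[dict(np.load(f"pics/{n}0.npz")) for n in("scene","side")]
for d,pts in zip(ds,([(255,186),(266,216),(305,232),(350,250),(386,285),(305,300),(321,350),(316,335),(325,365),(190,120),(150,148),(228,152),(186,184),(235,307)],[(244,268),(270,245),(267,206),(340,150)])):
    W=cloud(d)
    for u,v in pts: print((u,v),W[v,u].round())
C,Z=topmap(ds)
cv2.imwrite("pics/top.png",C[:,:,::-1])
E
```

```text
(255, 186) [581. 132.  32.]
(266, 216) [555.  28.  26.]
(305, 232) [604. -85.  48.]
(350, 250) [ 670. -186.   43.]
(386, 285) [ 674. -316.   57.]
(305, 300) [ 485. -262.   79.]
(321, 350) [ 454. -371.   64.]
(316, 335) [ 461. -342.   74.]
(325, 365) [ 447. -397.   47.]
(190, 120) [538. 456.  55.]
(150, 148) [389. 422.  39.]
(228, 152) [456.   9. 324.]
(186, 184) [425. 254.  16.]
(235, 307) [ 357. -166.   20.]
(244, 268) [583. 149.  49.]
(270, 245) [558.  42.  25.]
(267, 206) [603. -71.  41.]
(340, 150) [ 474. -322.   68.]
```

View pics/top.png

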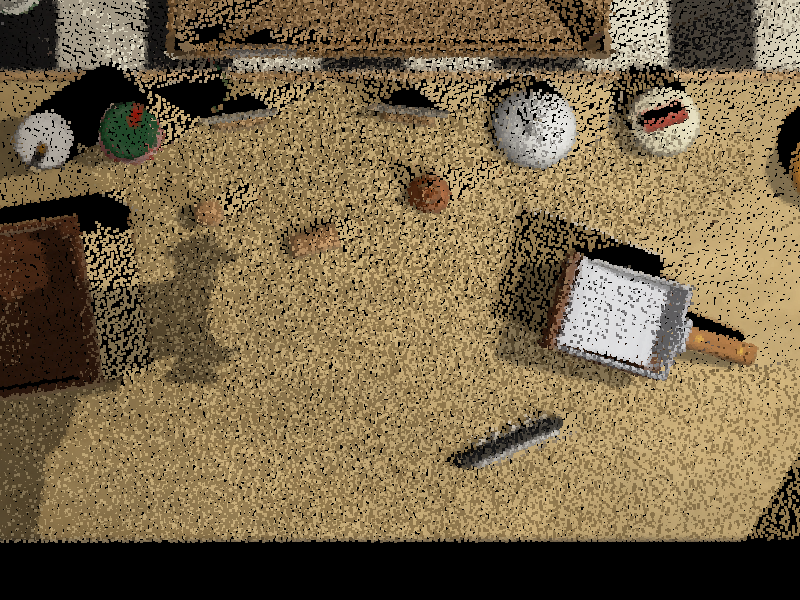

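The top-down map (x = 800-row, y = 350-col) shows everything clearly: standing cork (208,212), lying cork (315,240), scoop (615,315), and crate wall at col 75-100. The area around x=460, y=-20 is free. Next come the precise fits.

```bash
cat >> h.py <<'E'
def plan(pos,R,N,st=None):
    """row (repeated N times) taking TCP from state to pos,R in tool axes"""
    from station import bot
    st=st or bot.get_state()
    R0=Ro.from_euler('xyz',st["tcp_rot"]); p=R0.inv().apply(np.array(pos)-st["ee_pos"])
    r=(R0.inv()*R).as_rotvec()/N
    S=sum(Ro.from_rotvec(r*k).as_matrix() for k in range(N))
    d=np.linalg.solve(S,p)
    print(N,"x",d.round(1).tolist(),r.round(3).tolist(),"| total",p.round(1),(r*N).round(3))
E
python3 - <<'E'
from h import *
import cv2
ds=[dict(np.load(f"pics/{n}0.npz")) for n in("scene","side")]
for n,d in zip(("scene","side"),ds):
    W=cloud(d);c=d["image"].astype(int);hsv=cv2.cvtColor(d["image"],cv2.COLOR_RGB2HSV).astype(int)
    def box(x0,x1,y0,y1,z0,z1): return (W[...,0]>x0)&(W[...,0]<x1)&(W[...,1]>y0)&(W[...,1]<y1)&(W[...,2]>z0)&(W[...,2]<z1)
    print(n)
    t=W[box(500,540,-60,100,-20,20)];print(" table z",np.median(t[:,2]))
    f=W[box(455,515,-290,-235,40,120)&(hsv[...,1]<40)]
    if len(f)>50:
        for _ in range(3):
            m=f.mean(0);u,s,v=np.linalg.svd(f-m,full_matrices=False);q=(f-m)@v[2];f=f[abs(q)<2.5*q.std()]
        nn=v[2]*np.sign(v[2][2]);print(" floor",len(f),m.round(1),nn.round(3),"tilt",np.degrees(np.arccos(nn[2])).round(1),"yaw",np.degrees(np.arctan2(-nn[1],-nn[0])).round(1),"std",q.std().round(2))
    hd=W[box(420,485,-412,-345,35,95)&(hsv[...,1]>90)]
    if len(hd)>20:
        m=np.median(hd,0);l=hd-hd.mean(0);v=np.linalg.svd(l,full_matrices=False)[2][0];v*=np.sign(v[1]);print(" handle",len(hd),m.round(1),v.round(3),"yaw",np.degrees(np.arctan2(v[1],v[0])).round(1), hd.min(0).round(),hd.max(0).round())
    for nm,b in(("stand",(550,620,110,175)),("lie",(535,590,0,75))):
        k=W[box(*b,8,60)];top=W[box(*b,38 if nm=="stand" else 17,60)]
        print(nm,len(k),"all",np.percentile(k,2,0).round(),np.percentile(k,98,0).round(),"top",len(top),top.mean(0).round(1))
        if nm=="lie":
            xy=top[:,:2];v=np.linalg.svd(xy-xy.mean(0),full_matrices=False)[2][0];print("  axis deg",np.degrees(np.arctan2(v[1],v[0])).round(1))
    cr=W[box(380,640,230,480,62,80)].astype(np.float32)
    print(" crate rim",len(cr),cv2.minAreaRect(cr[:,:2]) if len(cr)>5 else"",np.percentile(cr,1,0).round(),np.percentile(cr,99,0).round())
    rt=cloud(d)
C,Z=topmap(ds,350,650,200,500)
# rim rendering
i=np.argwhere((Z>60)&(Z<82));import collections
cv2.imwrite("pics/crate.png",np.where(((Z>60)&(Z<82))[...,None],[[[0,255,0]]],C[:,:,::-1]))
E
```

```text
scene
 table z -0.3867910634806205
 floor 759 [ 484.9 -262.4   76.3] [-0.133 -0.48   0.867] tilt 29.8 yaw 74.5 std 1.86
 handle 382 [ 451.  -374.7   57.6] [0.257 0.822 0.508] yaw 72.6 [ 435. -407.   37.] [ 472. -345.   81.]
stand 119 all [574. 128.  10.] [596. 151.  47.] top 55 [585.4 140.   43.7]
lie 149 all [543.  12.   9.] [571.  56.  28.] top 102 [556.6  33.8  21.9]
  axis deg -71.8Traceback (most recent call last):
  File "<stdin>", line 23, in <module>
cv2.error: OpenCV(4.12.0) /io/opencv/modules/imgproc/src/convhull.cpp:143: error: (-215:Assertion failed) total >= 0 && (depth == CV_32F || depth == CV_32S) in function 'convexHull'
```

```bash
python3 - <<'E'
from h import *
import cv2
ds=[dict(np.load(f"pics/{n}0.npz")) for n in("scene","side")]
Rs=Ro.from_euler('ZY',[74.5,-30],degrees=True);o=np.array([485,-262.4,76.3-2.6])
print("grip guess",o+Rs.apply([-100,0,38]))
for n,d in zip(("scene","side"),ds):
    W=cloud(d);hsv=cv2.cvtColor(d["image"],cv2.COLOR_RGB2HSV).astype(int)
    def box(x0,x1,y0,y1,z0,z1): return (W[...,0]>x0)&(W[...,0]<x1)&(W[...,1]>y0)&(W[...,1]<y1)&(W[...,2]>z0)&(W[...,2]<z1)
    sel=box(400,580,-430,-180,20,160);L=Rs.inv().apply(W[sel]-o);h=hsv[sel]
    g=(h[:,1]<50)&(h[:,2]>90)&(L[:,2]>-3)
    for nm,q in(("steel",L[g]),("handle",L[(h[:,1]>90)&(L[:,0]<-60)&(L[:,2]>20)])):
        if len(q)>9: print(n,nm,len(q),np.percentile(q,[1,50,99],axis=0).round(1).tolist())
    for nm,b in(("stand",(550,620,110,175)),("lie",(535,590,0,75))):
        k=W[box(*b,8,60)];top=W[box(*b,38 if nm=="stand" else 17,60)]
        if len(top):print(nm,len(k),np.percentile(k,2,0).round(),np.percentile(k,98,0).round(),"top",len(top),top.mean(0).round(1))
    cr=W[box(380,640,230,480,63,80)].astype(np.float32)
    print("rim",len(cr),cv2.minAreaRect(np.ascontiguousarray(cr[:,:2])) if len(cr)>5 else"")
C,Z=topmap(ds,350,650,200,500)
cv2.imwrite("pics/crate.png",cv2.resize(np.where(((Z>62)&(Z<80))[...,None],np.uint8([[[0,255,0]]]),C[:,:,::-1]),None,fx=1.7,fy=1.7))
E
```

```text
grip guess [ 456.7789486  -364.16182384   56.60896534]
scene steel 2427 [[-59.9, -47.3, -2.3], [-5.2, -3.1, 3.3], [53.7, 48.0, 48.9]]
scene handle 439 [[-144.9, -9.5, 32.7], [-104.9, 2.8, 45.4], [-64.6, 12.4, 50.2]]
stand 119 [574. 128.  10.] [596. 151.  47.] top 55 [585.4 140.   43.7]
lie 149 [543.  12.   9.] [571.  56.  28.] top 102 [556.6  33.8  21.9]
rim 619 ((511.2185363769531, 360.500244140625), (226.28431701660156, 199.75990295410156), 8.952677726745605)
side steel 521 [[-64.3, -44.2, 3.0], [-52.8, -3.9, 23.0], [50.9, 46.4, 49.5]]
side handle 35 [[-141.3, -5.9, 35.8], [-121.2, 9.8, 44.8], [-84.6, 12.5, 48.4]]
stand 183 [577. 131.   9.] [599. 154.  48.] top 93 [587.8 143.   44.7]
lie 170 [546.  14.   9.] [575.  60.  28.] top 133 [559.9  37.6  22.5]
rim 1397 ((517.2745361328125, 359.4930419921875), (230.52857971191406, 194.52870178222656), 8.881061553955078)
```

View pics/crate.png

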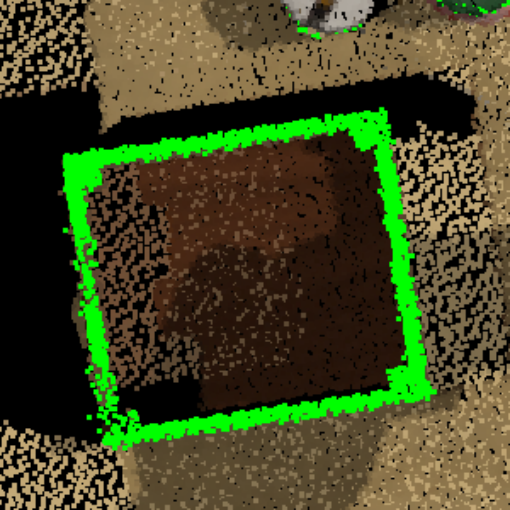

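The scoop fit matches the known geometry: lip at 54, handle end at -145, walls at ±47. The grip point is at about (457,-364,57). The crate centre is about (487,355) with yaw about 8.5°.

```bash
python3 - <<'E'
from h import *
Rs=Ro.from_euler('ZY',[74.5,-30],degrees=True);g=np.array([457,-364,57])
R=Rs*Ro.from_euler('x',180,degrees=True)
plan(g+Rs.apply([0,0,103]),R,10)
E
```

```text
10 x [-44.0, -3.3, 0.5] [-0.007, 0.052, 0.026] | total [-413.7  -81.3  106.6] [-0.072  0.52   0.264]
```

```bash
python3 jog.py '[[-44,-3.3,0.5,-0.007,0.052,0.026,70],[-44,-3.3,0.5,-0.007,0.052,0.026,70],[-44,-3.3,0.5,-0.007,0.052,0.026,70],[-44,-3.3,0.5,-0.007,0.052,0.026,70],[-44,-3.3,0.5,-0.007,0.052,0.026,70],[-44,-3.3,0.5,-0.007,0.052,0.026,70],[-44,-3.3,0.5,-0.007,0.052,0.026,70],[-44,-3.3,0.5,-0.007,0.052,0.026,70],[-44,-3.3,0.5,-0.007,0.052,0.026,70],[-44,-3.3,0.5,-0.007,0.052,0.026,70],[0,0,0,0,0,0,70]]'
python3 - <<'E'
from h import *
from station import bot
import cv2
Rs=Ro.from_euler('ZY',[74.5,-30],degrees=True);g=np.array([457,-364,57])
R=Rs*Ro.from_euler('x',180,degrees=True)
plan(g+Rs.apply([0,0,3]),R,2); print(bot.tips_ahead)
E
```

```text
time_s: 1.48
ee_pos: [442.4, -416.0, 142.8]
tcp_rot: [-3.137, -0.527, 1.298]
contact_force: [-0.4, -0.1, 0.5]
grip_width: 70.3
grasp_force: 0.0
2 x [1.8, 0.2, 49.1] [-0.002, -0.002, -0.001] | total [ 3.6  0.5 98.3] [-0.003 -0.003 -0.002]
22.0
```

```bash
python3 jog.py '[[1.8,0,34,0,0,0,60],[1.8,0,34,0,0,0,60],[0,0,20,0,0,0,60],[0,0,10,0,0,0,60],[0,0,0,0,0,0,15],[0,0,0,0,0,0,15],[0,0,0,0,0,0,15],[0,0,0,0,0,0,15],[0,0,0,0,0,0,15]]' 60
python3 - <<'E'
from h import *
from station import bot
import cv2
d=bot.get_image("scene");cv2.imwrite("pics/g1.png",cv2.resize(d["image"][200:400,200:450,::-1],None,fx=2,fy=2))
E
```

```text
time_s: 2.6
ee_pos: [458.5, -364.5, 64.3]
tcp_rot: [3.14, -0.523, 1.305]
contact_force: [-2.4, -1.1, 5.6]
grip_width: 20.8
grasp_force: 59.9
```

View pics/g1.png

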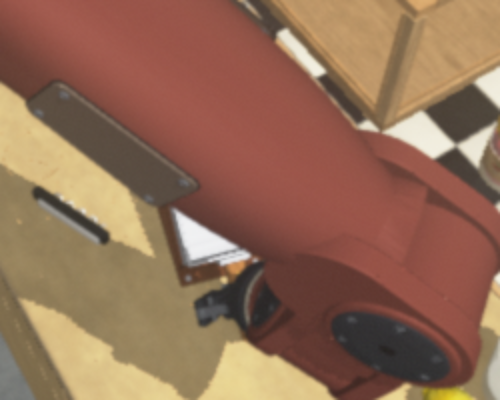

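```bash
cat >> h.py <<'E'
import json
def save_grasp(so,sR,f="grasp.json"):
    from station import bot
    st=bot.get_state();R0=Ro.from_euler('xyz',st["tcp_rot"])
    json.dump([sR.inv().apply(st["ee_pos"]-so).tolist(),(sR.inv()*R0).as_rotvec().tolist()],open(f,"w"))
def scoop_wp(wps):
    """wps: (origin, yawdeg, pitchdown_deg, N)"""
    a,b=json.load(open("grasp.json"));st=None
    for o,y,p,N in wps:
        S=Ro.from_euler('ZY',[y,p],degrees=True);R=S*Ro.from_rotvec(b);q=np.array(o)+S.apply(a)
        plan(q,R,N,st); st=dict(ee_pos=q,tcp_rot=R.as_euler('xyz'))
def scoop_now():
    from station import bot
    a,b=json.load(open("grasp.json"));st=bot.get_state();S=Ro.from_euler('xyz',st["tcp_rot"])*Ro.from_rotvec(b).inv()
    print("scoop",(st["ee_pos"]-S.apply(a)).round(1),S.as_euler('ZYX',degrees=True).round(1),"F",st["contact_force"].round(1),"w",round(st["grip_width"],1))
E
python3 - <<'E'
from h import *
Rs=Ro.from_euler('ZY',[74.5,-30],degrees=True);o=np.array([485,-262.4,73.7])
save_grasp(o,Rs)
print(json.load(open("grasp.json")))
scoop_wp([(o+Rs.apply([0,0,60]),74.5,-30,2),((470,-240,200),82,0,6),((460,-20,60),90,0,6),((460,-20,2),90,0,3)])
E
```

```text
[[-96.04816324790534, -1.7714632500549725, 44.54072407358174], [-3.1409781654055213, -0.005945413247484406, 0.0015556740406392267]]
2 x [-0.0, -0.0, -30.0] [0.0, 0.0, -0.0] | total [ -0.1  -0.  -60. ] [ 0.  0. -0.]
6 x [15.9, -0.5, -17.7] [0.006, -0.087, -0.021] | total [114.4  -7.5 -82.2] [ 0.036 -0.523 -0.128]
6 x [36.5, -2.3, 23.3] [-0.0, -0.0, -0.023] | total [217.9 -26.3 139.8] [-0.   -0.   -0.14]
3 x [0.0, 0.0, 19.3] [0.0, -0.0, 0.0] | total [ 0.1  0.  58. ] [ 0. -0.  0.]
```

```bash
python3 jog.py '[[0,0,-20,0,0,0,15],[0,0,-40,0,0,0,15],[15.9,-0.5,-17.7,0.006,-0.087,-0.021,15],[15.9,-0.5,-17.7,0.006,-0.087,-0.021,15],[15.9,-0.5,-17.7,0.006,-0.087,-0.021,15],[15.9,-0.5,-17.7,0.006,-0.087,-0.021,15],[15.9,-0.5,-17.7,0.006,-0.087,-0.021,15],[15.9,-0.5,-17.7,0.006,-0.087,-0.021,15],[0,0,0,0,0,0,15]]'
python3 jog.py '[[36.5,-2.3,23.3,0,0,-0.023,15],[36.5,-2.3,23.3,0,0,-0.023,15],[36.5,-2.3,23.3,0,0,-0.023,15],[36.5,-2.3,23.3,0,0,-0.023,15],[36.5,-2.3,23.3,0,0,-0.023,15],[36.5,-2.3,23.3,0,0,-0.023,15],[0,0,0,0,0,0,15],[0,0,0,0,0,0,15]]'
python3 - <<'E'
from h import *
from station import bot
import cv2
scoop_now()
for n in("scene","side"):
    d=bot.get_image(n);np.savez(f"pics/{n}1.npz",**d)
    W=cloud(d);hsv=cv2.cvtColor(d["image"],cv2.COLOR_RGB2HSV)
    s=(W[...,0]>440)&(W[...,0]<480)&(W[...,1]>-50)&(W[...,1]<10)&(W[...,2]>35)&(W[...,2]<85)&(hsv[...,1]<50)
    f=W[s]
    if len(f)>30:
        A=np.c_[f[:,:2]-[460,-20],np.ones(len(f))];c=np.linalg.lstsq(A,f[:,2],rcond=None)[0];print(n,len(f),"floor slopes deg",np.degrees(c[:2]).round(2),"z",c[2].round(1))
cv2.imwrite("pics/s1.png",d["image"][:,:,::-1])
E
```

```text
time_s: 3.78
ee_pos: [459.4, -333.5, 245.8]
tcp_rot: [3.141, 0.002, 1.437]
contact_force: [0.3, -0.5, -2.5]
grip_width: 20.6
grasp_force: 59.8
time_s: 4.78
ee_pos: [462.1, -116.2, 104.2]
tcp_rot: [-3.14, -0.001, 1.571]
contact_force: [0.8, -0.4, -2.7]
grip_width: 21.1
grasp_force: 59.8
scoop [460.6 -20.1  59.8] [89.8 -0.1  0.1] F [ 0.8 -0.4 -2.7] w 21.1
scene 144 floor slopes deg [ 1.2  -0.93] z 62.7
side 301 floor slopes deg [2.13 0.05] z 64.1
```

View pics/s1.png

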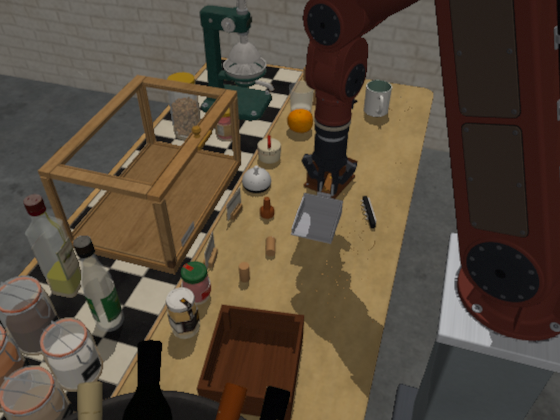

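The side picture shows the scoop held level at (318,215), clear of the crate and corks. I'll lower it now.

```bash
python3 jog.py '[[0,0,25,0,0,0,15],[0,0,20,0,0,0,15],[0,0,10,0,0,0,15],[0,0,2,0,0,0,15],[0,0,0,0,0,0,15]]'
python3 -c "from h import *;scoop_now()"
```

```text
time_s: 5.5
ee_pos: [462.2, -115.8, 47.9]
tcp_rot: [-3.141, -0.0, 1.572]
contact_force: [0.4, -0.0, -2.1]
grip_width: 20.9
grasp_force: 59.7
scoop [460.7 -19.7   3.5] [89.8 -0.1  0. ] F [ 0.4 -0.  -2.1] w 20.9
```

```bash
python3 jog.py '[[0,0,2,0,0,0,15],[0,0,1.5,0,0,0,15],[0,0,0,0,0,0,15]]'
python3 -c "from h import *;scoop_now()"
```

```text
time_s: 5.88
ee_pos: [462.2, -115.6, 44.4]
tcp_rot: [-3.141, -0.0, 1.572]
contact_force: [-0.8, -0.9, 2.4]
grip_width: 21.0
grasp_force: 60.6
scoop [ 4.607e+02 -1.950e+01 -1.000e-01] [89.9 -0.1  0. ] F [-0.8 -0.9  2.4] w 21.0
```

```bash
python3 jog.py '[[0,0,0,0,0,0,50],[0,0,0,0,0,0,50],[0,0,0,0,0,0,50],[0,0,-30,0,0,0,50],[0,0,-40,0,0,0,50],[0,0,0,0,0,0,50]]' 30
python3 - <<'E'
from h import *
dn=lambda a:Ro.from_euler('ZX',[a,180],degrees=True)
plan((558,35.5,90),dn(107),4)
E
```

```text
time_s: 6.62
ee_pos: [463.7, -116.2, 116.3]
tcp_rot: [3.139, 0.001, 1.572]
contact_force: [0.5, -0.7, 0.1]
grip_width: 49.9
grasp_force: 0.0
4 x [35.2, 27.7, 6.6] [0.001, 0.0, -0.074] | total [151.5  94.4  26.4] [ 0.003  0.002 -0.295]
```

```bash
python3 jog.py '[[35.2,27.7,6.6,0,0,-0.074,50],[35.2,27.7,6.6,0,0,-0.074,50],[35.2,27.7,6.6,0,0,-0.074,50],[35.2,27.7,6.6,0,0,-0.074,50],[0,0,0,0,0,0,50]]'
python3 - <<'E'
from h import *
from station import bot
import cv2
dn=lambda a:Ro.from_euler('ZX',[a,180],degrees=True)
plan((558,35.5,27),dn(107),2)
ds=[bot.get_image(n) for n in("scene","side")]
Rs=Ro.from_euler('Z',90,degrees=True);o=np.array([460.7,-19.5,0])
for d in ds:
    W=cloud(d);hsv=cv2.cvtColor(d["image"],cv2.COLOR_RGB2HSV)
    s=np.isfinite(W[...,0])&(hsv[...,1]<60)&(hsv[...,2]>70);L=Rs.inv().apply(W[s]-o);L=L[(abs(L[:,0])<70)&(abs(L[:,1])<60)&(L[:,2]>-4)&(L[:,2]<50)]
    print(len(L),np.percentile(L,[1,50,99],axis=0).round(1).tolist())
C,Z=topmap(ds,350,650,-220,180)
cv2.imwrite("pics/top2.png",cv2.resize(C[:,:,::-1],None,fx=1.5,fy=1.5))
E
```

```text
time_s: 7.25
ee_pos: [555.9, 38.9, 86.0]
tcp_rot: [-3.139, -0.002, 1.872]
contact_force: [-0.9, -0.2, 0.1]
grip_width: 50.2
grasp_force: 0.0
2 x [-2.0, 0.5, 29.5] [-0.001, -0.001, 0.002] | total [-4.   1.1 58.9] [-0.002 -0.002  0.005]
1402 [[-62.5, -48.1, -1.9], [-2.0, -1.2, 4.6], [55.6, 47.7, 48.2]]
1768 [[-60.3, -49.2, -0.2], [-17.4, -3.4, 5.6], [53.1, 45.8, 47.0]]
```

View pics/top2.png

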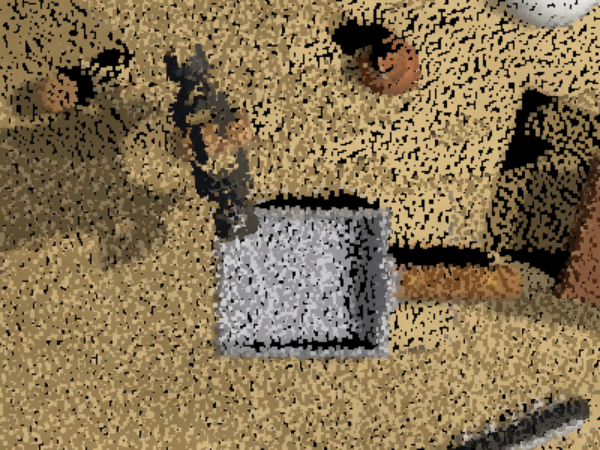

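The top view shows the scoop flat at (305,285), stopper (390,65), the gripper straddling the lying cork at (215,135), and the gripper's near edge at (238,235), close to the scoop wall. I'll check its heights before descending.

```bash
python3 jog.py '[[-4,1,0,0,0,0.005,38],[0,0,0,0,0,0,38]]'
python3 - <<'E'
from h import *
from station import bot
st=bot.get_state();R0=Ro.from_euler('xyz',st["tcp_rot"])
W=np.concatenate([cloud(bot.get_image(n)).reshape(-1,3) for n in("scene","side")]);W=W[np.isfinite(W[:,0])&(W[:,2]>50)]
L=R0.inv().apply(W-st["ee_pos"]);L=L[(abs(L[:,0])<30)&(abs(L[:,1])<75)]
for z in range(-70,35,10):
    q=L[(L[:,2]>=z)&(L[:,2]<z+10)]
    if len(q):print(z,len(q),q[:,:2].min(0).round(),q[:,:2].max(0).round())
plan((558,35.5,26),Ro.from_euler('ZX',[107,180],degrees=True),2)
E
```

```text
time_s: 7.6
ee_pos: [558.0, 31.6, 87.6]
tcp_rot: [-3.14, -0.001, 1.861]
contact_force: [0.1, -1.0, -0.7]
grip_width: 37.7
grasp_force: 0.0
-70 206 [-17. -66.] [20. 64.]
-60 198 [-16. -62.] [20. 61.]
-50 177 [-15. -58.] [18. 57.]
-40 229 [-13. -54.] [15. 54.]
-30 114 [-13. -51.] [16. 52.]
-20 76 [-11. -32.] [15. 34.]
-10 78 [-11. -34.] [13. 32.]
0 78 [-11. -34.] [15. 32.]
10 48 [-10. -32.] [12. 30.]
20 3 [ -4. -24.] [ 7. 19.]
2 x [1.6, 0.6, 30.8] [-0.001, -0.001, -0.003] | total [ 3.2  1.2 61.6] [-0.001 -0.001 -0.006]
```

```bash
python3 jog.py '[[1.6,0.6,30,0,0,-0.003,40],[1.6,0.6,22,0,0,-0.003,40],[0,0,9,0,0,0,40],[0,0,0,0,0,0,40],[0,0,0,0,0,0,15],[0,0,0,0,0,0,15],[0,0,0,0,0,0,15],[0,0,0,0,0,0,15]]' 20
python3 jog.py '[[0,0,-30,0,0,0,15],[0,0,-50,0,0,0,15],[0,0,0,0,0,0,15]]'
python3 - <<'E'
from h import *
dn=lambda a:Ro.from_euler('ZX',[a,180],degrees=True)
# scoop yaw 90: cork across = axis along world x -> close along world y ; a=180
plan((460.7,-1.5,110),dn(180),8)
E
```

```text
time_s: 8.7
ee_pos: [558.8, 36.2, 27.3]
tcp_rot: [3.142, -0.001, 1.869]
contact_force: [-1.2, -1.5, 5.6]
grip_width: 22.9
grasp_force: 21.5
time_s: 9.07
ee_pos: [560.8, 36.2, 110.1]
tcp_rot: [3.137, 0.001, 1.869]
contact_force: [0.2, -0.2, 0.2]
grip_width: 22.7
grasp_force: 21.0
8 x [6.8, -12.6, -0.0] [0.0, 0.001, -0.159] | total [  -6.6 -106.8   -0.4] [ 0.004  0.004 -1.272]
```

```bash
python3 jog.py '[[6.8,-12.6,0,0,0,-0.159,15],[6.8,-12.6,0,0,0,-0.159,15],[6.8,-12.6,0,0,0,-0.159,15],[6.8,-12.6,0,0,0,-0.159,15],[6.8,-12.6,0,0,0,-0.159,15],[6.8,-12.6,0,0,0,-0.159,15],[6.8,-12.6,0,0,0,-0.159,15],[6.8,-12.6,0,0,0,-0.159,15],[0,0,0,0,0,0,15]]'
python3 - <<'E'
from h import *
from station import bot
dn=lambda a:Ro.from_euler('ZX',[a,180],degrees=True)
print(bot.get_state()["qpos"].round(2))
plan((460.7,-1.5,32),dn(180),3)
E
```

```text
time_s: 10.2
ee_pos: [457.2, -1.8, 106.2]
tcp_rot: [3.141, -0.003, 3.139]
contact_force: [0.7, 0.0, -0.3]
grip_width: 22.9
grasp_force: 21.0
[-0.16  0.31 -0.55  0.71  0.   -0.16]
3 x [-1.2, 0.1, 24.7] [0.0, -0.001, -0.001] | total [-3.7  0.2 74.1] [ 0.001 -0.003 -0.003]
```

```bash
python3 jog.py '[[-1.2,0,30,0,0,0,15],[-1.2,0,27,0,0,0,15],[-1.2,0,15,0,0,0,15],[0,0,2.5,0,0,0,15],[0,0,0,0,0,0,15]]'
```

```text
time_s: 10.82
ee_pos: [461.7, -1.2, 32.2]
tcp_rot: [3.141, -0.002, 3.14]
contact_force: [0.6, -0.4, -0.7]
grip_width: 23.2
grasp_force: 21.0
```

```bash
python3 -c "
from station import bot
s=bot.get_state();print(s['ee_pos'],s['contact_force'])"
```

```text
[461.6687484   -1.18466179  32.22948026] [ 0.63414264 -0.36058261 -0.7350181 ]
```

Now release, rise, and go to the standing cork.

```bash
python3 jog.py '[[0,0,1.5,0,0,0,15],[0,0,0,0,0,0,34],[0,0,0,0,0,0,34],[0,0,0,0,0,0,34],[0,0,-20,0,0,0,34],[0,0,-50,0,0,0,40],[0,0,-20,0,0,0,45],[0,0,0,0,0,0,45]]'
python3 - <<'E'
from h import *
dn=lambda a:Ro.from_euler('ZX',[a,180],degrees=True)
# closing along world x (a=90) for the standing cork
st=None
plan((586.5,141.5,115),dn(90),9)
E
```

```text
time_s: 11.82
ee_pos: [462.7, -1.7, 122.0]
tcp_rot: [3.141, 0.002, 3.141]
contact_force: [-0.7, -0.3, 0.2]
grip_width: 45.0
grasp_force: 0.0
9 x [-0.3, 23.3, 0.8] [0.0, 0.0, 0.174] | total [-123.7  143.2    7.2] [1.00e-03 1.00e-03 1.57e+00]
```

```bash
python3 jog.py '[[0,23.3,0.8,0,0,0.174,45],[0,23.3,0.8,0,0,0.174,45],[0,23.3,0.8,0,0,0.174,45],[0,23.3,0.8,0,0,0.174,45],[0,23.3,0.8,0,0,0.174,45],[0,23.3,0.8,0,0,0.174,45],[0,23.3,0.8,0,0,0.174,45],[0,23.3,0.8,0,0,0.174,45],[0,23.3,0.8,0,0,0.174,45],[0,0,0,0,0,0,45]]'
python3 - <<'E'
from h import *
from station import bot
import cv2
dn=lambda a:Ro.from_euler('ZX',[a,180],degrees=True)
plan((586.5,141.5,33),dn(90),3)
o=np.array([460.7,-19.5,0]);Rs=Ro.from_euler('Z',90,degrees=True)
for n in("scene","side"):
    d=bot.get_image(n);W=cloud(d);hsv=cv2.cvtColor(d["image"],cv2.COLOR_RGB2HSV)
    s=np.isfinite(W[...,0])&(hsv[...,1]>60)&(hsv[...,0]<25);L=Rs.inv().apply(W[s]-o);L=L[(abs(L[:,0])<52)&(abs(L[:,1])<44)&(L[:,2]>7)&(L[:,2]<60)]
    print(n,len(L),np.percentile(L,[2,50,98],axis=0).round(1).tolist() if len(L) else"")
    s=np.isfinite(W[...,0])&(abs(W[...,0]-586)<30)&(abs(W[...,1]-141)<30)&(W[...,2]>8)&(W[...,2]<52)&(hsv[...,1]>60)
    print("stand",s.sum(),np.percentile(W[s],[2,50,98],axis=0).round().tolist() if s.any() else "")
E
```

```text
time_s: 13.08
ee_pos: [583.4, 143.7, 111.7]
tcp_rot: [-3.139, -0.001, 1.575]
contact_force: [0.4, -0.1, -0.4]
grip_width: 45.1
grasp_force: 0.0
3 x [-0.8, 1.1, 26.2] [-0.001, -0.0, 0.001] | total [-2.3  3.3 78.6] [-0.003 -0.001  0.004]
scene 151 [[5.8, -24.1, 11.9], [13.8, -1.2, 23.4], [27.1, 20.8, 28.9]]
stand 123 [[574.0, 128.0, 9.0], [583.0, 135.0, 36.0], [597.0, 152.0, 48.0]]
side 175 [[12.0, -24.1, 12.8], [25.4, -1.3, 24.4], [32.6, 18.9, 29.9]]
stand 182 [[576.0, 132.0, 9.0], [585.0, 148.0, 38.0], [600.0, 154.0, 49.0]]
```

```bash
python3 jog.py '[[-0.8,1.1,30,0,0,0,45],[-0.8,1.1,30,0,0,0,45],[-0.8,1.1,15,0,0,0,45],[0,0,3,0,0,0,45],[0,0,0,0,0,0,15],[0,0,0,0,0,0,15],[0,0,0,0,0,0,15],[0,0,0,0,0,0,15]]' 20
python3 jog.py '[[0,0,-20,0,0,0,15],[0,0,-50,0,0,0,15],[0,0,-15,0,0,0,15],[0,0,0,0,0,0,15]]'
python3 - <<'E'
from h import *
dn=lambda a:Ro.from_euler('ZX',[a,180],degrees=True)
plan((460.7,-57,115),dn(90),7)
E
```

```text
time_s: 14.18
ee_pos: [586.7, 141.4, 36.1]
tcp_rot: [-3.141, -0.001, 1.575]
contact_force: [-0.6, -0.6, 7.4]
grip_width: 23.6
grasp_force: 21.3
time_s: 14.68
ee_pos: [587.0, 141.3, 121.2]
tcp_rot: [3.141, -0.001, 1.575]
contact_force: [-0.4, -1.5, -0.8]
grip_width: 23.5
grasp_force: 20.9
7 x [-28.3, -18.1, 0.9] [0.0, -0.0, 0.001] | total [-197.8 -127.1    5.9] [ 0.    -0.001  0.004]
```

```bash
python3 jog.py '[[-28.3,-18.1,0,0,0,0,15],[-28.3,-18.1,0,0,0,0,15],[-28.3,-18.1,0,0,0,0,15],[-28.3,-18.1,0,0,0,0,15],[-28.3,-18.1,0,0,0,0,15],[-28.3,-18.1,0,0,0,0,15],[-28.3,-18.1,0,0,0,0,15],[0,0,0,0,0,0,15]]'
python3 - <<'E'
from h import *
dn=lambda a:Ro.from_euler('ZX',[a,180],degrees=True)
plan((460.7,-57,40),dn(90),3)
E
```

```text
time_s: 15.68
ee_pos: [458.4, -58.4, 119.0]
tcp_rot: [-3.137, -0.001, 1.573]
contact_force: [-0.2, 0.2, 0.2]
grip_width: 23.6
grasp_force: 20.9
3 x [0.4, 0.9, 26.3] [-0.002, -0.0, 0.001] | total [ 1.3  2.7 78.9] [-0.005 -0.001  0.002]
```

```bash
python3 jog.py '[[0.4,0.9,30,0,0,0,15],[0.4,0.9,27,0,0,0,15],[0.4,0.4,15,0,0,0,15],[0,0,5,0,0,0,15],[0,0,0,0,0,0,15]]'
```

```text
time_s: 16.3
ee_pos: [462.3, -55.7, 42.9]
tcp_rot: [-3.139, -0.001, 1.576]
contact_force: [-0.3, -0.6, 0.0]
grip_width: 23.2
grasp_force: 20.9
```

```bash
python3 jog.py '[[0,0,2,0,0,0,15],[0,0,1.5,0,0,0,15],[0,0,0,0,0,0,15]]'
```

```text
time_s: 16.68
ee_pos: [462.6, -56.2, 40.0]
tcp_rot: [-3.14, -0.001, 1.575]
contact_force: [-0.4, 0.2, -0.1]
grip_width: 23.2
grasp_force: 20.9
```

```bash
python3 jog.py '[[0,0,1,0,0,0,15],[0,0,0,0,0,0,36],[0,0,0,0,0,0,36],[0,0,0,0,0,0,36],[0,0,-25,0,0,0,36],[0,0,-50,0,0,0,40],[0,0,-30,0,0,0,50],[-40,0,0,0,0,0,60],[0,0,0,0,0,0,60]]'
python3 - <<'E'
from h import *
from station import bot
import cv2
ds=[bot.get_image(n) for n in("scene","side")]
o=np.array([460.7,-19.5,0]);Rs=Ro.from_euler('Z',90,degrees=True)
for d in ds:
    W=cloud(d);hsv=cv2.cvtColor(d["image"],cv2.COLOR_RGB2HSV)
    L=Rs.inv().apply(W.reshape(-1,3)-o).reshape(W.shape)
    c=(hsv[...,1]>60)&(hsv[...,0]<25)
    b=lambda x0,x1,y,z0,z1:np.isfinite(L[...,0])&(L[...,0]>x0)&(L[...,0]<x1)&(abs(L[...,1])<y)&(L[...,2]>z0)&(L[...,2]<z1)
    for nm,s in(("front",b(-10,52,44,7,60)&c),("back",b(-52,-10,40,7,70)&c),("steel",b(-70,70,60,-4,50)&(hsv[...,1]<60)&(hsv[...,2]>70)),("handle",b(-155,-70,30,20,60)&(hsv[...,1]>80))):
        if s.sum()>5: print(nm,s.sum(),np.percentile(L[s],[2,50,98],axis=0).round(1).tolist())
im=ds[1]["image"][130:330,200:440]
cv2.imwrite("pics/s2.png",cv2.resize(im[:,:,::-1],None,fx=2.5,fy=2.5))
E
```

```text
time_s: 17.8
ee_pos: [463.3, -98.0, 144.3]
tcp_rot: [-3.141, 0.0, 1.573]
contact_force: [-0.1, 0.5, -0.7]
grip_width: 59.9
grasp_force: 0.0
front 46 [[6.4, -23.5, 13.4], [11.7, 16.0, 20.6], [28.1, 20.8, 29.0]]
back 76 [[-49.3, -10.0, 30.3], [-41.1, 0.3, 45.7], [-29.6, 10.7, 51.5]]
steel 1002 [[-61.6, -47.6, -1.4], [-14.4, 13.5, 7.1], [51.7, 47.5, 46.3]]
handle 289 [[-146.2, -10.2, 35.1], [-112.3, 1.5, 45.4], [-71.8, 10.8, 50.0]]
front 176 [[12.0, -24.3, 12.6], [25.5, -2.1, 24.5], [33.0, 19.1, 30.7]]
back 164 [[-46.8, -12.0, 7.8], [-29.3, -0.4, 38.9], [-23.5, 9.4, 50.8]]
steel 1370 [[-58.4, -48.7, 0.6], [-17.5, -0.4, 5.8], [52.2, 45.5, 44.4]]
handle 176 [[-143.7, -11.8, 36.8], [-106.1, -0.1, 47.2], [-73.0, 9.1, 51.2]]
```

View pics/s2.png

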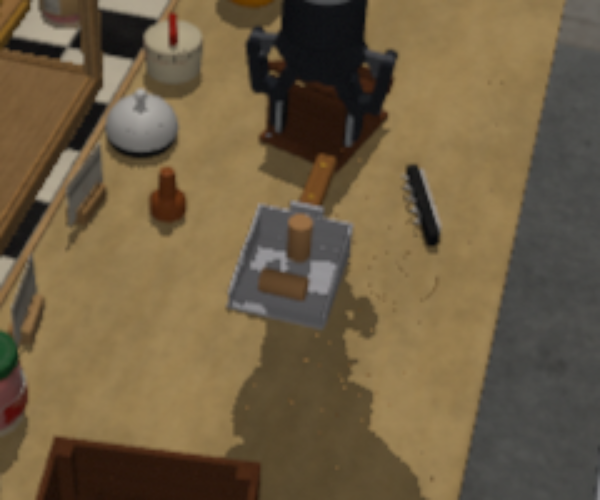

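Both corks are in the scoop: the standing one at about (300,238) near the back wall, and the lying one at (283,285) across the floor. The scoop hasn't moved. I'll regrip the handle.

```bash
python3 - <<'E'
from h import *
dn=lambda a:Ro.from_euler('ZX',[a,180],degrees=True)
plan((461.3,-117,42.5),dn(90),4)
E
```

```text
4 x [-5.2, -0.3, 25.3] [-0.001, -0.0, 0.001] | total [-21.   -1.  101.1] [-0.002 -0.001  0.003]
```

```bash
python3 jog.py '[[-11,-0.5,20,0,0,0,60],[-8,-0.5,35,0,0,0,60],[0,0,30,0,0,0,60],[0,0,14,0,0,0,60],[0,0,2,0,0,0,60],[0,0,0,0,0,0,40],[0,0,0,0,0,0,26],[0,0,0,0,0,0,15],[0,0,0,0,0,0,15],[0,0,0,0,0,0,15]]' 40
python3 jog.py '[[0,0,0,0,0,0,15],[0,0,-1,0,0,0,15],[0,0,-3,0,0,0,15]]' 70
python3 - <<'E'
from h import *
from station import bot
# assume scoop at its laid pose, raised as the TCP is
print(bot.get_state()["qpos"].round(2))
E
```

```text
time_s: 19.15
ee_pos: [462.4, -115.4, 43.6]
tcp_rot: [-3.141, -0.0, 1.575]
contact_force: [-0.8, -0.3, 6.3]
grip_width: 20.9
grasp_force: 42.3
time_s: 19.52
ee_pos: [461.4, -115.1, 46.8]
tcp_rot: [-3.139, -0.001, 1.575]
contact_force: [-0.4, 0.4, -3.1]
grip_width: 20.7
grasp_force: 69.9
[-0.4   0.43 -0.57  0.57 -0.    1.17]
```

```bash
python3 jog.py '[[0,0,-6,0,0,0,15],[0,0,-12,0,0,0,15],[0,0,-18,0,0,0,15],[0,0,-20,0,0,0,15],[0,0,-20,0,0,0,15],[0,0,-18,0,0,0,15],[0,0,-10,0,0,0,15],[0,0,-5,0,0,0,15],[0,0,0,0,0,0,15]]'
python3 - <<'E'
from h import *
from station import bot
import cv2
z=bot.get_state()["ee_pos"]
save_grasp(np.array([460.3,-19.5,z[2]-43.8]),Ro.from_euler('Z',90,degrees=True))
scoop_now()
for n in("scene","side"):
    d=bot.get_image(n);W=cloud(d);hsv=cv2.cvtColor(d["image"],cv2.COLOR_RGB2HSV)
    L=Ro.from_euler('Z',90,degrees=True).inv().apply(W.reshape(-1,3)-[460.3,-19.5,z[2]-43.8]).reshape(W.shape)
    s=np.isfinite(L[...,0])&(abs(L[...,0])<45)&(abs(L[...,1])<40)&(L[...,2]>-15)&(L[...,2]<15)&(hsv[...,1]<50);f=L[s]
    if len(f)>30:
        c=np.linalg.lstsq(np.c_[f[:,:2],np.ones(len(f))],f[:,2],rcond=None)[0];print(n,len(f),np.degrees(c[:2]).round(1),c[2].round(1))
    for nm,a,b in(("front",-10,52),("back",-52,-12)):
        s=np.isfinite(L[...,0])&(L[...,0]>a)&(L[...,0]<b)&(abs(L[...,1])<42)&(L[...,2]>9)&(L[...,2]<60)&(hsv[...,1]>60)&(hsv[...,0]<25)
        if s.sum()>5: print(nm,s.sum(),np.percentile(L[s],[2,50,98],axis=0).round(1).tolist())
zz=z[2]-43.8
scoop_wp([((497,262,zz),97,0,14)])
E
```

```text
time_s: 20.65
ee_pos: [461.9, -115.2, 155.8]
tcp_rot: [-3.14, -0.001, 1.575]
contact_force: [-0.0, 0.5, -1.8]
grip_width: 20.7
grasp_force: 69.8
scoop [460.3 -19.5 112. ] [90.  0.  0.] F [-0.   0.5 -1.8] w 20.7
scene 171 [-0.4 -1.4] 3.2
front 129 [[6.3, -10.8, 11.3], [13.4, 6.3, 22.5], [26.1, 21.1, 28.2]]
back 8 [[-46.6, 6.7, 26.0], [-41.1, 9.2, 33.1], [-37.5, 10.5, 37.3]]
side 615 [0.5 0.1] 3.3
front 197 [[11.8, -23.5, 11.3], [25.8, -0.9, 23.5], [32.0, 19.8, 29.3]]
back 177 [[-45.9, -11.5, 9.8], [-28.9, -0.2, 37.3], [-23.0, 9.7, 50.4]]
14 x [19.9, 4.7, -0.0] [-0.0, -0.0, -0.009] | total [282.1  49.9  -0.3] [-0.001 -0.001 -0.122]
```

Level, with both corks unmoved. I'll carry it over with a ramp.

```bash
python3 jog.py '[[5,1.2,0,0,0,-0.003,15],[10,2.4,0,0,0,-0.005,15],[15,3.6,0,0,0,-0.008,15],[20,4.7,0,0,0,-0.009,15],[20,4.7,0,0,0,-0.009,15],[20,4.7,0,0,0,-0.009,15],[20,4.7,0,0,0,-0.009,15],[20,4.7,0,0,0,-0.009,15],[20,4.7,0,0,0,-0.009,15],[20,4.7,0,0,0,-0.009,15],[20,4.7,0,0,0,-0.009,15],[20,4.7,0,0,0,-0.009,15]]'
python3 jog.py '[[20,4.7,0,0,0,-0.009,15],[20,4.7,0,0,0,-0.009,15],[20,4.7,0,0,0,-0.009,15],[15,3.5,0,0,0,-0.005,15],[10,2.4,0,0,0,-0.003,15],[5,1.2,0,0,0,-0.002,15],[0,0,0,0,0,0,15]]'
python3 - <<'E'
from h import *
from station import bot
import cv2
scoop_now()
for n in("scene","side"):
    d=bot.get_image(n);cv2.imwrite(f"pics/{n}3.png",d["image"][:,:,::-1])
E
```

```text
time_s: 22.25
ee_pos: [500.7, 98.7, 155.8]
tcp_rot: [-3.14, -0.001, 1.673]
contact_force: [0.4, 0.0, -3.1]
grip_width: 20.7
grasp_force: 69.8
time_s: 23.12
ee_pos: [511.4, 188.8, 155.9]
tcp_rot: [-3.14, -0.001, 1.709]
contact_force: [-0.4, 0.1, -2.9]
grip_width: 20.9
grasp_force: 69.8
scoop [497.1 283.4 112.1] [97.7 -0.  -0. ] F [-0.4  0.1 -2.9] w 20.9
```

View pics/side3.png

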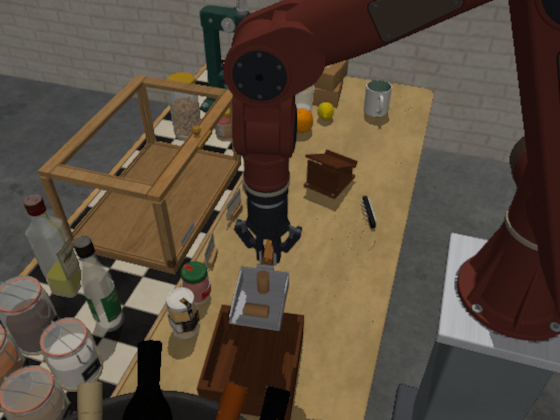

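The side view shows the level scoop over the crate with both corks in it, at (263,282) and (256,310). I'll plan the tip pivoting about the lip.

```bash
python3 - <<'E'
from h import *
w=[]
for L,p,N in(((491,318,95),20,3),((491,312,84),45,4),((491,312,80),68,4)):
    S=Ro.from_euler('ZY',[97.7,p],degrees=True);w.append((np.array(L)-S.apply([55,0,5]),97.7,p,N));print(w[-1][0].round())
scoop_wp(w)
E
```

```text
[498. 265. 109.]
[497. 270. 119.]
[494. 287. 129.]
3 x [-0.1, -0.5, -9.1] [0.0, -0.116, -0.0] | total [  2.9  -1.3 -27.1] [ 0.001 -0.349 -0.   ]
4 x [5.2, -0.2, -13.0] [0.0, -0.109, 0.0] | total [ 28.7  -0.8 -47.7] [ 0.002 -0.436  0.001]
4 x [5.5, -0.0, -14.3] [0.0, -0.1, 0.0] | total [ 30.    0.  -52.9] [ 0.002 -0.401  0.001]
```

```bash
python3 jog.py '[[0,-0.5,-9,0,-0.116,0,15],[0,-0.5,-9,0,-0.116,0,15],[0,-0.5,-9,0,-0.116,0,15],[5.2,-0.2,-13,0,-0.109,0,15],[5.2,-0.2,-13,0,-0.109,0,15],[5.2,-0.2,-13,0,-0.109,0,15],[5.2,-0.2,-13,0,-0.109,0,15],[5.5,0,-14.3,0,-0.1,0,15],[5.5,0,-14.3,0,-0.1,0,15],[5.5,0,-14.3,0,-0.1,0,15],[5.5,0,-14.3,0,-0.1,0,15],[0,0,0,0,0,0,15]]'
python3 jog.py '[[0,0,0,0,0,0,15],[0,0,0,0,0,0,15],[0,0,0,0,0,0,15]]'
python3 - <<'E'
from h import *
from station import bot
import cv2
scoop_now();print(bot.get_state()["qpos"].round(2))
a,b=[bot.get_image(n)["image"][:,:,::-1] for n in("scene","side")]
cv2.imwrite("pics/t4.png",np.hstack([cv2.resize(a[80:230,110:310],None,fx=2,fy=2),cv2.resize(b[220:420,150:350],(400,400))[:300]]) )
E
```

```text
time_s: 24.72
ee_pos: [490.1, 282.8, 225.4]
tcp_rot: [-3.14, 1.173, 1.721]
contact_force: [-0.5, -0.2, -1.1]
grip_width: 20.9
grasp_force: 70.1
time_s: 25.1
ee_pos: [491.0, 281.9, 229.6]
tcp_rot: [3.132, 1.17, 1.71]
contact_force: [-0.1, 0.1, -2.6]
grip_width: 20.7
grasp_force: 70.1
scoop [490.8 278.8 124.4] [97.3 67.1 -1.2] F [-0.1  0.1 -2.6] w 20.7
[ 0.79  1.05  0.55  2.02 -0.83  2.66]
```

View pics/t4.png

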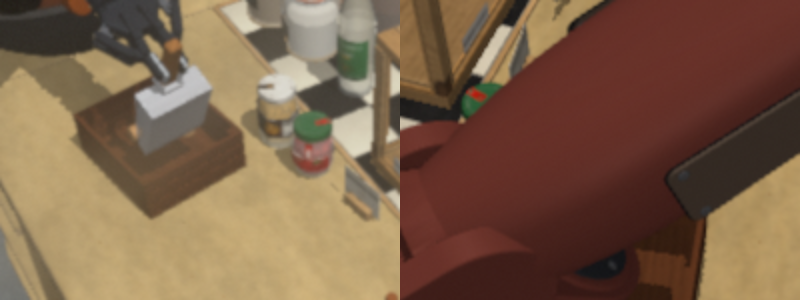

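The left panel shows the scoop steeply tipped into the crate, with a cork visible behind it at (133,130). I'll level the scoop, withdraw it and check.

```bash
python3 - <<'E'
from h import *
scoop_wp([((497,265,135),97,30,4),((497,245,140),96,0,4),((460,-20,110),90,0,9)])
E
```

```text
4 x [-10.3, 1.0, 17.3] [0.006, 0.162, 0.003] | total [-23.    3.4  75.8] [0.022 0.648 0.01 ]
4 x [-10.1, -1.0, 13.3] [0.001, 0.131, 0.004] | total [-28.8  -4.1  59.3] [0.002 0.524 0.016]
9 x [-29.2, -7.1, 3.3] [-0.0, 0.0, 0.012] | total [-259.   -75.6   29.9] [-0.     0.     0.105]
```

```bash
python3 jog.py '[[-10.3,1,17.3,0.006,0.162,0.003,15],[-10.3,1,17.3,0.006,0.162,0.003,15],[-10.3,1,17.3,0.006,0.162,0.003,15],[-10.3,1,17.3,0.006,0.162,0.003,15],[-10,-1,13.3,0,0.131,0.004,15],[-10,-1,13.3,0,0.131,0.004,15],[-10,-1,13.3,0,0.131,0.004,15],[-10,-1,13.3,0,0.131,0.004,15],[0,0,0,0,0,0,15]]'
python3 jog.py '[[-29,-7,3.3,0,0,0.012,15],[-29,-7,3.3,0,0,0.012,15],[-29,-7,3.3,0,0,0.012,15],[-29,-7,3.3,0,0,0.012,15],[-29,-7,3.3,0,0,0.012,15],[-29,-7,3.3,0,0,0.012,15],[-29,-7,3.3,0,0,0.012,15],[-29,-7,3.3,0,0,0.012,15],[-29,-7,3.3,0,0,0.012,15],[0,0,0,0,0,0,15]]'
python3 - <<'E'
from h import *
from station import bot
import cv2
scoop_now()
scoop_wp([((460,-20,3),90,0,5)])
d=bot.get_image("scene")["image"][:,:,::-1];e=bot.get_image("side")["image"][:,:,::-1]
cv2.imwrite("pics/t5.png",np.hstack([cv2.resize(d[100:300,130:330],(400,400)),cv2.resize(e[190:420,170:400],(400,400))]))
E
```

```text
time_s: 26.32
ee_pos: [507.3, 147.8, 182.8]
tcp_rot: [-3.14, -0.0, 1.675]
contact_force: [-0.2, -1.4, -2.7]
grip_width: 20.5
grasp_force: 69.9
time_s: 27.58
ee_pos: [460.6, -114.6, 153.2]
tcp_rot: [-3.141, 0.001, 1.569]
contact_force: [-0.4, 0.2, -1.7]
grip_width: 20.7
grasp_force: 69.9
scoop [459.6 -19.  109.2] [89.7  0.1 -0. ] F [-0.4  0.2 -1.7] w 20.7
5 x [-0.2, 0.2, 21.3] [0.0, 0.0, -0.001] | total [ -1.    1.1 106.4] [ 0.001  0.002 -0.006]
```

View pics/t5.png

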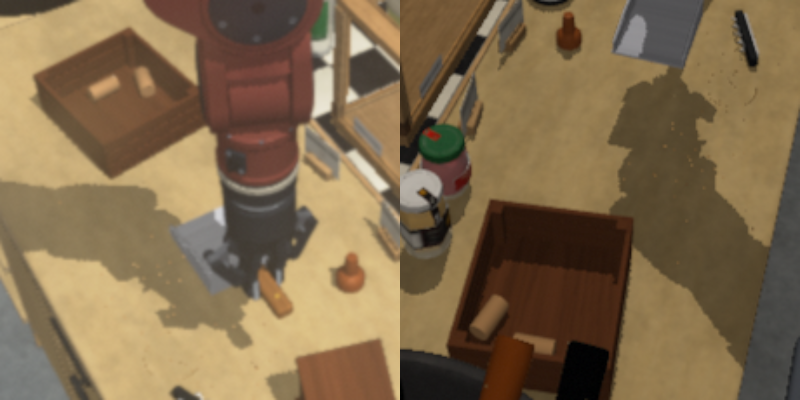

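Both corks lie in the crate, at (103,87) and (143,80) in the left panel, and the scoop is empty. I'll lay the scoop down.

```bash
python3 jog.py '[[0,0,25,0,0,0,15],[0,0,30,0,0,0,15],[0,0,25,0,0,0,15],[0,0,15,0,0,0,15],[0,0,9,0,0,0,15],[0,0,0,0,0,0,15]]'
python3 -c "from h import *;scoop_now()"
```

```text
time_s: 28.42
ee_pos: [460.8, -112.9, 48.8]
tcp_rot: [-3.141, -0.001, 1.572]
contact_force: [0.0, 0.1, -2.0]
grip_width: 20.9
grasp_force: 69.9
scoop [459.6 -17.2   5. ] [89.8  0.  -0.1] F [ 0.   0.1 -2. ] w 20.9
```

```bash
python3 jog.py '[[0,0,2.5,0,0,0,15],[0,0,1.5,0,0,0,15],[0,0,1,0,0,0,15],[0,0,0,0,0,0,15]]'
python3 -c "from h import *;scoop_now()"
```

```text
time_s: 28.92
ee_pos: [461.0, -113.7, 44.1]
tcp_rot: [3.141, -0.0, 1.571]
contact_force: [0.5, -1.0, -1.9]
grip_width: 20.7
grasp_force: 70.1
scoop [ 4.599e+02 -1.800e+01  3.000e-01] [89.7  0.  -0.1] F [ 0.5 -1.  -1.9] w 20.7
```

```bash
python3 jog.py '[[0,0,1,0,0,0,15],[0,0,0,0,0,0,15],[0,0,0,0,0,0,50],[0,0,0,0,0,0,50],[0,0,0,0,0,0,50],[0,0,-20,0,0,0,50],[0,0,-50,0,0,0,50],[0,0,-50,0,0,0,50],[-40,0,0,0,0,0,50],[-40,0,0,0,0,0,50],[0,0,0,0,0,0,50],[0,0,0,0,0,0,50]]'
python3 - <<'E'
from h import *
from station import bot
import cv2
ds=[bot.get_image(n) for n in("scene","side")]
for d in ds:
    W=cloud(d);hsv=cv2.cvtColor(d["image"],cv2.COLOR_RGB2HSV)
    L=Ro.from_euler('Z',90,degrees=True).inv().apply(W.reshape(-1,3)-[460,-18,0]).reshape(W.shape)
    s=np.isfinite(L[...,0])&(abs(L[...,0])<40)&(abs(L[...,1])<38)&(L[...,2]>-8)&(L[...,2]<15)&(hsv[...,1]<60);f=L[s]
    if len(f)>30:
        c=np.linalg.lstsq(np.c_[f[:,:2],np.ones(len(f))],f[:,2],rcond=None)[0];print(len(f),"slope",np.degrees(c[:2]).round(1),"z",c[2].round(1))
    c=np.isfinite(W[...,0])&(W[...,0]>400)&(W[...,0]<580)&(W[...,1]>265)&(W[...,1]<440)&(W[...,2]<45)&(hsv[...,2]>130)
    print("cork px in crate",c.sum(),W[c].mean(0).round() if c.any() else "")
print(bot.get_state()["contact_force"])
print(bot.job_done())
E
```

```text
time_s: 30.42
ee_pos: [460.4, -193.2, 162.6]
tcp_rot: [-3.141, -0.001, 1.57]
contact_force: [0.3, 0.2, -0.6]
grip_width: 50.2
grasp_force: 0.0
531 slope [-0.3 -0.1] z 2.6
cork px in crate 383 [492. 363.  15.]
730 slope [0.2 0. ] z 3.7
cork px in crate 346 [481. 365.  20.]
[-0.20685906  0.27433524 -0.14969875]
the job is handed in; nothing more can be done
None
```

The job is done and handed in at about 30 s: both corks were tipped into the crate from the scoop, and the empty scoop lies flat on the worktop, released and clear of the crate.

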